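# Heavier test pot to the balance

### The arm

A 7-joint arm with a two-finger parallel gripper is mounted at the origin on the work surface. World frame = base frame: x ahead of the robot, y to its left, z up, the work surface at z = 0. Lengths are in m, angles in rad, forces in N, time in s.
With the tool pointing down it reaches from about 0.4 to 0.85 m from the base axis. Payload 4.5 kg.
Tool frame: the origin (TCP) lies where the fingers leave the gripper's body, on its centre line; the fingertips stand 64 mm ahead of it and the grasp point (between the pads) lies 45 mm ahead of it; z points along the fingers, y is the direction in which the jaws open and shut (so a half turn about z gives the same grasp; the last joint's range is limited). The gripper opens to 88 mm and grips with 3 to 60 N. Pads are 18 mm wide; open, the fingers measure 123 mm over their backs; the gripper's body (75 mm by 187 mm) begins 45 mm behind the grasp point.
Start: joints at [1.171, 0.689, -0.195, 1.565, 0.157, 0.902, -0.215], TCP at [0.263, -0.567, 0.303] pointing down, gripper open.
Joint ranges: [-3.01, 3.01], [-0.46, 2.08], [-1.47, 1.51], [0.13, 2.56], [-1, 4.14], [0.04, 2.09], [-2.66, 2.66]. Speed limits (rad/s): [2.57, 2.57, 3.14, 3.14, 3.14, 3.14, 3.14].

### API

Orientations are given as a unit quaternion [x, y, z, w].
In Python, from plant import monitor, snapshot, workorder, finder gives the robot as it stands.
- The arm moves only by the tool carry_out, never from a script. Its argument "motion" is one flat list of numbers, 6 for each row, row after row: the shift along the tool's x, y, z in cm, then the turn, a rotation vector about the tool's x, y, z in rad. In form: [x, y, z, rx, ry, rz, x, y, z, rx, ry, rz, ...]. A call has 1 to 8 rows; each row shifts and turns the commanded pose from where the row before left it, along the tool's axes as they then stand; what a row does not reach is not made up. A row lasts 1/8 s, in which the tool goes at most 62.5 mm and 10.7 degrees, less where a joint would pass 70% of its speed; a pose out of reach is approached as far as the arm can. A call with a gripper value outside its range is refused whole. "hand" is the finger opening in cm, from 0 to 8.81, set as the call begins (left out, the last holds). The fingers move at their own pace and stop on an object; "grip_force" is the grip in N (left out, the last holds). Time passes only in rows, so rows that do not move let the fingers close. It gives the time, the measured TCP pose, the force and the opening at its end, in the units of the state.
- monitor.get_state(): the state, without advancing time (a new reading comes with each control period).
- snapshot(name): name is "side" or "top"; returns a dict with "frame" (480x640x3 uint8, red, green, blue), "range_z" (480x640 float32, m along the optical axis (not along the pixel's ray), 0 where there is no reading), "fx", "fy", "cx", "cy" (pixels), "D" ([k1, k2, p1, p2, k3] as OpenCV has them; the pictures are not rectified), "rvec" (rotation vector, rad) and "tvec" (3), from world to camera coordinates, as OpenCV has them. Camera axes: x right, y down, z forward; pixel columns grow to the right and rows downward; lengths in m; the calibration is good to about 2 mm. A picture is of the moment at which its call begins.
- workorder.finish_job(): hands the job in, once; it reports no verdict.
Trained networks look in a picture, given as the dict that the camera call returned (one of the last four; its "shot" number tells which), for a name from the list of things; names that differ only in an ending like _2 or _b are one class to them, and where a whole thing is asked for, a point or a joint stands for the part that bears it (a point fixed in the world has none). Each returns a list of dicts, best first, with "p" (0 to 1); they miss things now and then, are a little off and sometimes report something else, mostly with a low value. They report only what shows in the picture. A call takes as long as a camera call. They do not tell look-alikes from the thing itself.
- finder.masks_of(picture, thing): "pixels" (480x640 bool, what is visible of it) and "extent" ([left, top, right, bottom] in pixels, round what is visible of it).
The state is a dict: "clock": time; "q": joint angles; "qd": joint speeds; "joint_torque": joint torques, N m; "tool_pos": TCP position; "eef_rot": TCP orientation; "contact_force": force on the tool from outside, world axes, zero at the start; "moment": the same for the moment, N m; "opening": opening from 0.0 (shut) to 1.0 (fully open).
Only numpy, scipy, OpenCV 4.12 (cv2) and the standard library are available. Lean on these libraries where they do the work, as an engineer would, in place of code of your own. Each camera call takes 0.05 s, during which the arm holds its last target. There are 200 camera calls.

### The job

Get the laboratory balance ready and bring it the pot that has the solid metal test piece inside, the heavier one of two: first seat the loose weighing pan fully home on the balance's two pegs and let go of it. Then lift the two look-alike metal pots clear of the bench, one after the other, to feel which is heavier; the lighter one must finish standing upright on the bench, and you finish still holding the heavier one steady and upright over the middle of the pan, a few centimetres above it and touching nothing. Keep the pots upright, do not drop anything, and leave the other things on the bench where they are.

Things in the scene. Friction and masses are not known exactly. Their poses are not given: they have to be found in the camera images.
- seat (a point): centre of the balance's pan seat: flat top, 75 mm above the bench, of a dark pedestal 104 mm long (x), 44 mm wide (y) and 20 mm high on the balance body. Two steel pegs stand on it at x = +40 and -40 mm, y = 0: 10 mm thick, 14 mm tall, the upper 5 mm tapered to 4 mm. z is up. The seated pan's long edges overhang the pedestal by 8 mm each side
- pan_mid (a point): centre of the loose weighing pan, a flat aluminium plate 110 mm long (x), 60 mm wide (y), 18 mm thick (z up; the point is 9 mm above its underside), 0.3 kg, lying on the bench. Two 14 mm holes right through it at x = +40 and -40 mm, y = 0 fit over the pegs, either way round. Grasp it across its width. Fully home, this point is 9 mm above point seat
- pot_a_mid (a point): sealed rigid aluminium pot with a lid, an upright cylinder 47 mm across and 52 mm high, loose on the bench; the point is its centre, 26 mm above its foot; z is its axis. 0.14 to 0.48 kg, 30 N of grip is safe. The heavier (over 0.34 kg) is at least 1.4 N heavier than the other; looks do not tell. The pots and the pan swap places at random
- pot_b_mid (a point): the other sealed rigid aluminium pot with a lid, an upright cylinder 47 mm across and 52 mm high, loose on the bench; the point is its centre, 26 mm above its foot; z is its axis. Same size and look as the first
- balance: the white balance, fixed to the bench; origin on the bench straight below point seat, same axes. Its body is 210 mm long (x from -120 to +90 mm) and 170 mm wide, its top 55 mm above the bench, with the display at its -x end, where it rises to 59 mm
- pan: the weighing pan as a whole; origin at the centre of its underside
- pot_a: the pot of point pot_a_mid as a whole; origin at the centre of its foot
- pot_b: the pot of point pot_b_mid as a whole; origin at the centre of its foot
- dish1: bystander to leave alone: larger white porcelain dish, 86 mm across, 36 mm high; origin at the centre of its foot
- dish2: bystander to leave alone: a second such porcelain dish, nearer the robot; origin at the centre of its foot
- dish3: bystander to leave alone: small white porcelain dish, 72 mm across, 30 mm high; origin at the centre of its foot
- weight1: bystander to leave alone: small brass cylinder weight, 22 mm across, 26 mm high; origin at the centre of its foot
- beaker: bystander to leave alone: glass beaker, 66 mm across, 85 mm high; origin at the centre of its foot
- bottle1: bystander to leave alone: amber reagent bottle, 60 mm across, 130 mm high; origin at the centre of its foot
- spatula1: bystander to leave alone: steel sample spoon, 160 mm long, lying flat; origin at its middle, on the bench
Not all that is in view belongs to the job. Leave any blue look-alike of the pot_a alone. What is shaped like the pot_b but green is not meant.

How it is judged:
On the way, in this order (a step that is already met when the one before it is completed fails the run):
1. the pan is fully home on the pegs of the balance and released (horizontal distance between pan_mid and seat below 0.005 m and z of pan_mid in the frame of seat below 0.0115 m and angle between the x axis of pan_mid and the x axis of seat, either way round below 0.06 rad and angle between pan_mid's own z axis and vertical below 0.06 rad and contact force between pan and the fingers below 0.1 N), for 0.2 s.
2. the lighter pot has been lifted clear of the bench in the fingers (15 mm or more) while the heavier, over 2.7 N, stands on the bench (((height (world z) of pot_a_mid above 0.041 m and contact force between pot_a and the fingers above 0.5 N and contact force between pot_b and the fingers below 0.05 N and contact force between pot_a and pan below 0.05 N and contact force between pot_a and balance below 0.05 N and contact force between pot_a and pot_b below 0.05 N and contact force between pot_b and table above 2.7 N) or (height (world z) of pot_b_mid above 0.041 m and contact force between pot_b and the fingers above 0.5 N and contact force between pot_a and the fingers below 0.05 N and contact force between pot_b and pan below 0.05 N and contact force between pot_b and balance below 0.05 N and contact force between pot_b and pot_a below 0.05 N and contact force between pot_a and table above 2.7 N))), for 0.2 s.
3. after it, the heavier pot is lifted clear of the bench in the fingers while the lighter, under 2.7 N, stands on the bench (it may also have been lifted before) (((height (world z) of pot_a_mid above 0.041 m and contact force between pot_a and the fingers above 0.5 N and contact force between pot_b and the fingers below 0.05 N and contact force between pot_a and pan below 0.05 N and contact force between pot_a and balance below 0.05 N and contact force between pot_a and pot_b below 0.05 N and contact force between pot_b and table between 0.8 and 2.7 N) or (height (world z) of pot_b_mid above 0.041 m and contact force between pot_b and the fingers above 0.5 N and contact force between pot_a and the fingers below 0.05 N and contact force between pot_b and pan below 0.05 N and contact force between pot_b and balance below 0.05 N and contact force between pot_b and pot_a below 0.05 N and contact force between pot_a and table between 0.8 and 2.7 N))), for 0.2 s.
At the end, for the whole second after the job is handed in: Pan seated and released: within 5 mm and 0.06 rad of the seat, 2.5 mm of home. Heavier pot held still, upright within 0.2 rad, within 25 mm of the pan's centre, its foot 8 to 90 mm above the pan, touching nothing else. Lighter pot upright on the bench, released (all of step 1 and ((height (world z) of pot_a_mid above 0.041 m and contact force between pot_a and the fingers above 0.5 N and contact force between pot_b and the fingers below 0.05 N and contact force between pot_a and pan below 0.05 N and contact force between pot_a and balance below 0.05 N and contact force between pot_a and pot_b below 0.05 N and contact force between pot_b and table between 0.8 and 2.7 N and horizontal distance between pot_a_mid and pan_mid below 0.025 m and z of pot_a_mid in the frame of pan_mid between 0.043 and 0.125 m and angle between pot_a_mid's own z axis and vertical below 0.2 rad and linear speed of each of pot_a, pot_b below 0.02 m/s and height (world z) of pot_b_mid between 0.022 and 0.03 m and angle between pot_b_mid's own z axis and vertical below 0.1 rad) or (height (world z) of pot_b_mid above 0.041 m and contact force between pot_b and the fingers above 0.5 N and contact force between pot_a and the fingers below 0.05 N and contact force between pot_b and pan below 0.05 N and contact force between pot_b and balance below 0.05 N and contact force between pot_b and pot_a below 0.05 N and contact force between pot_a and table between 0.8 and 2.7 N and horizontal distance between pot_b_mid and pan_mid below 0.025 m and z of pot_b_mid in the frame of pan_mid between 0.043 and 0.125 m and angle between pot_b_mid's own z axis and vertical below 0.2 rad and linear speed of each of pot_b, pot_a below 0.02 m/s and height (world z) of pot_a_mid between 0.022 and 0.03 m and angle between pot_a_mid's own z axis and vertical below 0.1 rad))); the arm keeps its last pose, push and grip.
It fails at once if a pot is tipped by more than 0.6 rad (angle between any of pot_a_mid, pot_b_mid's own z axis and vertical above 0.6 rad).
It fails at once if a pot or the pan is dropped (falls freely by more than about 25 mm) ((linear speed of pot_a above 0.7 m/s and contact force between pot_a and the fingers below 0.05 N) or (linear speed of pot_b above 0.7 m/s and contact force between pot_b and the fingers below 0.05 N) or (linear speed of pan above 0.7 m/s and contact force between pan and the fingers below 0.05 N)).
It fails at once if another thing on the bench is moved by more than 30 mm (distance of any of dish1, dish2, dish3, weight1, beaker, bottle1, spatula1 from where it was at the start of the episode above 0.03 m).
It also fails if it takes over 72 s, if anything falls off the work surface, if the arm or the gripper's body presses on something with over 40 N, if the wrist force passes 120 N, or if a joint passes its speed limit or range.

## Working session

There is one attempt and no reset: what is moved stays moved. The work goes in short steps, Python scripts to look and compute and a tool call to move; the robot and the scene stay as the last step left them, time stands still between calls to the robot, and variables do not carry over. Pictures are saved under pics/ and viewed, about 8 in all and at most 12, crops included, and the job is handed in when it is done.

Besides the shell and the picture viewer there is one more tool, called after "Emit:" as name(argument=value, ...), one argument or row to a line, values as JSON. carry_out: Moves the arm, as the interface text tells. Its arguments: {"type":"object","properties":{"motion":{"type":"array"},"hand":{"type":"number"},"grip_force":{"type":"number"}},"required":["motion"]}

```bash
mkdir -p pics; cat > h.py <<'E'
import numpy as np, cv2
from scipy.spatial.transform import Rotation as R
from plant import monitor, snapshot, workorder, finder
def cloud(s, m=None):
    v,u=np.nonzero((s["range_z"]>0)&(np.ones((480,640),bool) if m is None else m))
    K=np.array([[s["fx"],0,s["cx"]],[0,s["fy"],s["cy"]],[0,0,1.]])
    n=cv2.undistortPoints(np.c_[u,v].astype(float)[:,None],K,np.array(s["D"],float))[:,0]
    z=s["range_z"][v,u]
    P=np.c_[n*z[:,None],z]
    Rm=cv2.Rodrigues(np.array(s["rvec"],float))[0]
    return (P-np.array(s["tvec"]).ravel())@Rm, np.c_[u,v]
def save(s,name): cv2.imwrite("pics/"+name+".png",s["frame"][:,:,::-1])
E
python3 - <<'E'
from h import *
st=monitor.get_state(); print(st)
for c in ["top","side"]:
    s=snapshot(c); save(s,c+"0")
    for t in ["pan","pot_a","balance","dish1","dish3","weight1","beaker","bottle1","spatula1"]:
        for d in finder.masks_of(s,t)[:4]:
            P,_=cloud(s,d["pixels"])
            if len(P)<10: continue
            zt=np.percentile(P[:,2],95); T=P[P[:,2]>zt-.006]
            col=s["frame"][d["pixels"]].mean(0).round()
            r=cv2.minAreaRect((T[:,:2]*1000).astype(np.float32))
            print(c,t,round(d["p"],2),d["extent"],"ztop",zt.round(3),"mar",np.round(r[0]),np.round(r[1]),round(r[2],1),col)
E
```

```text
{'clock': 0.0, 'q': array([ 1.1708233 ,  0.68996544, -0.19452535,  1.56632076,  0.15728588,
        0.90246985, -0.21511339]), 'qd': array([ 3.30298642e-05,  6.90259470e-05,  1.45601510e-04, -6.75326294e-04,
        1.69605248e-04, -7.81188707e-04, -1.57156746e-03]), 'joint_torque': array([-3.16904261e-04, -5.27564228e+01, -1.26678508e+00, -1.53430510e+01,
       -5.25388902e-02,  6.66728403e-03,  1.84503492e-04]), 'tool_pos': array([ 0.2624485 , -0.56667704,  0.30192797]), 'eef_rot': array([ 9.76564455e-01,  2.15223322e-01, -2.43011633e-04, -8.52627267e-04]), 'contact_force': array([ 0.91120019, -0.20197615, -0.45635136]), 'moment': array([0.02638266, 0.05431657, 0.02349361]), 'opening': 0.9990988113528442}
top pan 0.6 [427.6, 262.4, 461.5, 310.2] ztop 0.022 mar [ 444. -279.] [ 62. 108.] 83.6 [151. 152. 159.]
top pot_a 0.95 [199.6, 272.3, 222.8, 290.6] ztop 0.056 mar [449. 272.] [45. 44.] 80.2 [135. 137. 144.]
top pot_a 0.85 [437.2, 165.1, 461.0, 189.0] ztop 0.057 mar [ 706. -293.] [43. 43.] 33.8 [ 57. 108.  75.]
top pot_a 0.69 [223.0, 232.6, 242.1, 258.1] ztop 0.057 mar [531. 222.]
[... 3002 characters left out ...]
] ztop 0.076 mar [557.  30.] [ 47. 104.] 82.7 [118. 119. 114.]
side dish3 0.63 [319.6, 172.2, 342.1, 194.3] ztop 0.037 mar [649. 293.] [85. 86.] 17.9 [127. 127. 117.]
side weight1 0.55 [384.8, 442.3, 398.2, 463.9] ztop 0.028 mar [ 523. -424.] [20. 22.] 85.3 [124. 100.  58.]
side weight1 0.38 [396.9, 363.1, 423.2, 400.3] ztop 0.054 mar [ 608. -320.] [44. 45.] 17.7 [113. 111. 111.]
side beaker 0.59 [428.2, 266.1, 460.4, 309.0] ztop 0.084 mar [ 762. -144.] [65. 60.] 58.8 [100. 105. 105.]
side bottle1 0.61 [374.9, 168.0, 400.4, 215.8] ztop 0.13 mar [756. 167.] [26. 28.] 17.3 [82. 70. 58.]
side spatula1 0.82 [249.9, 144.1, 280.9, 174.2] ztop 0.021 mar [513. 485.] [155.  38.] 48.4 [104.  95.  84.]
```

View pics/top0.png

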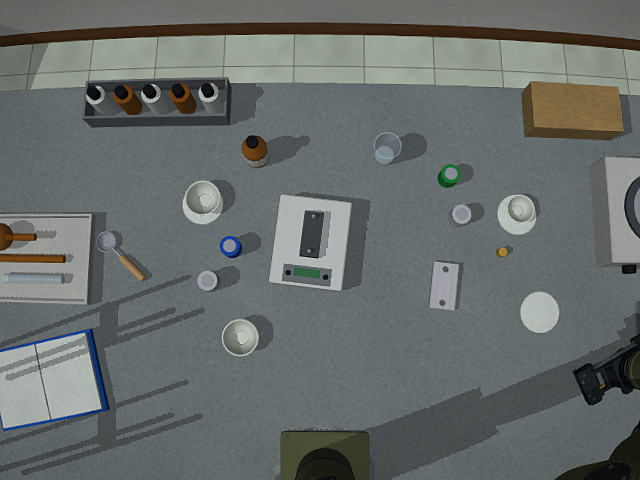

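```bash
cat >> h.py <<'E'
from scipy.optimize import minimize
def rectfit(P,L,W,x0):
    "robust fit of an LxW rectangle to top-face points: maximise inside, centre by symmetric edge distances"
    r=cv2.minAreaRect((P[:,:2]*1000).astype(np.float32)); 
    def c(p):
        d=P[:,:2]-p[:2]; ca,sa=np.cos(p[2]),np.sin(p[2])
        a=np.abs(d@[ca,sa])-L/2; b=np.abs(d@[-sa,ca])-W/2
        return (np.clip(a,0,.02)+np.clip(b,0,.02)).sum()*1e3+ 1e3*len(P)*0.02*((p[0]-P[:,0].mean())**2+(p[1]-P[:,1].mean())**2)
    return minimize(c,x0,method="Nelder-Mead",options=dict(initial_simplex=np.array(x0)+np.array([[0,0,0],[.005,0,0],[0,.005,0],[0,0,.05]]),xatol=1e-5)).x
def go(pos,yaw=None):
    "shift in tool cm and turn about tool z from the measured pose, TCP target"
    s=monitor.get_state(); M=R.from_quat(s["eef_rot"]).as_matrix()
    y0=np.arctan2(M[1,0],M[0,0]); yaw=y0 if yaw is None else yaw
    w=(yaw-y0+np.pi/2)%np.pi-np.pi/2
    y1=y0+w; T=np.array([[np.cos(y1),np.sin(y1),0],[np.sin(y1),-np.cos(y1),0],[0,0,-1]])
    print("turn rz",round(-w,4),"then shift cm",np.round((np.array(pos)-s["tool_pos"])@T*100,2),"tcp",s["tool_pos"].round(4),"yaw",y0.round(4),"tilt",(R.from_matrix(T0(y0).T@M).as_rotvec()).round(4),"F",s["contact_force"].round(2),"open",round(s["opening"]*88.1,1),"t",s["clock"])
def T0(y): return np.array([[np.cos(y),np.sin(y),0],[np.sin(y),-np.cos(y),0],[0,0,-1]])
E
python3 - <<'E'
from h import *
for c in ["top","side"]:
    s=snapshot(c); P,_=cloud(s)
    for n,ctr,z,L,W in [("pan",(.443,-.280),.018,.110,.060),("seat",(.557,.032),.075,.104,.044)]:
        m=(np.hypot(*(P[:,:2]-ctr).T)<.08)&(abs(P[:,2]-z)<.007)
        Q=P[m]; print(c,n,len(Q),np.median(Q[:,2]).round(4),rectfit(Q,L,W,[*ctr,-.11]).round(4), Q.mean(0).round(4))
    m=(np.hypot(*(P[:,:2]-(.557,.032)).T)<.07)&(P[:,2]>.0825); print("pegs",P[m].round(4)[:30])
go([.443,-.280,.15],-.115)
E
```

```text
top pan 1113 0.0177 [ 0.4445 -0.279  -0.1276] [ 0.4445 -0.2788  0.0176]
top seat 829 0.0748 [ 0.5569  0.0335 -0.116 ] [0.5563 0.0335 0.0748]
pegs [[0.5988 0.0316 0.0902]
 [0.5995 0.0294 0.0864]
 [0.5995 0.0271 0.0869]
 [0.5965 0.0316 0.0901]
 [0.5976 0.0294 0.0846]
 [0.597  0.0271 0.0876]
 [0.5956 0.0316 0.0828]
 [0.5946 0.0293 0.0885]
 [0.5947 0.0271 0.0876]
 [0.5949 0.0248 0.0868]
 [0.5927 0.0316 0.086 ]
 [0.593  0.0293 0.0844]
 [0.5934 0.0248 0.0826]
 [0.5884 0.0293 0.0847]
 [0.5567 0.0132 0.0825]
 [0.5268 0.0445 0.083 ]
 [0.5269 0.04   0.0831]
 [0.5223 0.0377 0.0837]
 [0.5197 0.0421 0.086 ]
 [0.5196 0.0399 0.0868]
 [0.5197 0.0377 0.0859]
 [0.5173 0.0399 0.0869]
 [0.5168 0.0375 0.0911]
 [0.5169 0.0353 0.0905]
 [0.5152 0.0421 0.0854]
 [0.5141 0.0397 0.0944]
 [0.5143 0.0375 0.0927]
 [0.5155 0.0354 0.0834]
 [0.5133 0.0399 0.0828]
 [0.5129 0.0376 0.086 ]]
side pan 1719 0.0182 [ 0.4419 -0.281  -0.1118] [ 0.4414 -0.2825  0.0181]
side seat 703 0.0751 [ 0.5566  0.0306 -0.1227] [0.5559 0.028  0.0748]
pegs [[0.5955 0.028  0.0902]
 [0.5978 0.0277 0.0896]
 [0.5936 0.0292 0.0863]
 [0.595  0.0267 0.0883]
 [0.5967 0.0246 0.0899]
 [0.5991 0.0247 0.0889]
 [0.5927 0.0266 0.0859]
 [0.5949 0.0261 0.0857]
 [0.5965 0.024  0.0872]
 [0.5992 0.0245 0.0858]
 [0.5919 0.0245 0.0849]
 [0.594  0.0236 0.0852]
 [0.5963 0.0234 0.0846]
 [0.5153 0.0378 0.0878]
 [0.5171 0.036  0.089 ]
 [0.5187 0.0334 0.0911]
 [0.5131 0.0391 0.0839]
 [0.514  0.0334 0.0894]
 [0.5169 0.0357 0.0861]
 [0.5188 0.0341 0.087 ]
 [0.5218 0.0366 0.0834]
 [0.5125 0.037  0.0829]
 [0.5133 0.0314 0.0884]
 [0.5163 0.0339 0.0848]
 [0.5181 0.0319 0.0861]
 [0.5129 0.0303 0.0863]
 [0.5153 0.0305 0.0853]
 [0.5151 0.0301 0.0825]]
turn rz 0.5488 then shift cm [ 14.61 -30.59  15.27] tcp [ 0.2628 -0.5671  0.3027] yaw 0.4338 tilt [-0.0001  0.      0.    ] F [ 0.63 -0.15 -0.82] open 87.8 t 1.1
```

Emit:
carry_out(
  motion=[0, 0, 0, 0, 0, 0.183, 0, 0, 0, 0, 0, 0.183, 0, 0, 0, 0, 0, 0.183, 2, -4, 1, 0, 0, 0, 2, -4, 1, 0, 0, 0, 2, -4, 1, 0, 0, 0, 2, -4, 1, 0, 0, 0, 2, -4, 1, 0, 0, 0],
  hand=8.8,
  grip_force=30,
)

```text
clock: 2.1
tool_pos: [0.386, -0.3788, 0.2526]
eef_rot: [0.998, -0.058, 0.0, 0.0]
contact_force: [0.2, 0.3, 0.1]
opening: 1.005
```

```bash
python3 -c "
from h import *
go([.443,-.280,.10],-.118)"
```

```text
turn rz 0.0028 then shift cm [  4.5  -10.48  15.26] tcp [ 0.386  -0.3788  0.2526] yaw -0.1152 tilt [-0.0003  0.0008  0.    ] F [0.18 0.29 0.07] open 88.5 t 2.1
```

Emit:
carry_out(
  motion=[1.2, -2.6, 2.0, 0, 0, 0, 1.2, -2.6, 3.0, 0, 0, 0, 1.2, -2.6, 3.2, 0, 0, 0, 0.9, -2.7, 3.2, 0, 0, 0, 0, 0, 2.4, 0, 0, 0, 0, 0, 1.5, 0, 0, 0, 0, 0, 0, 0, 0, 0],
)

```text
clock: 2.98
tool_pos: [0.4414, -0.2811, 0.0991]
eef_rot: [0.998, -0.058, -0.001, -0.0]
contact_force: [-0.5, -1.1, 1.7]
opening: 1.001
```

```bash
python3 -c "
from h import *
s=snapshot('side'); save(s,'side1')
go([.443,-.280,.067],-.118)"
```

```text
turn rz 0.0018 then shift cm [ 0.11 -0.16  3.29] tcp [ 0.4417 -0.2815  0.0999] yaw -0.1162 tilt [-0.0004  0.      0.    ] F [ 0.61 -0.11  0.32] open 88.1 t 3.025
```

View pics/side1.png

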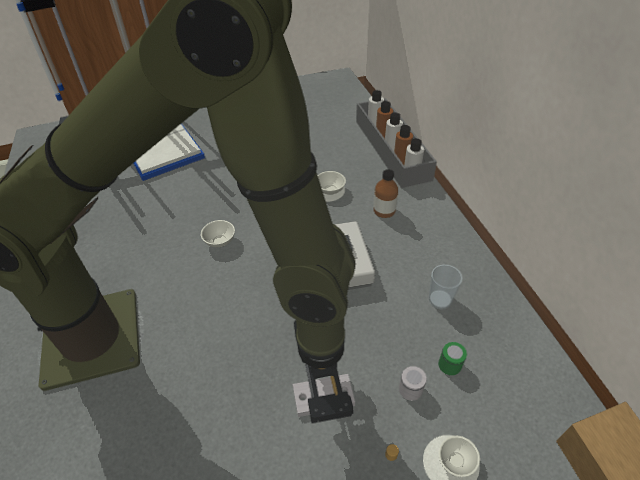

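The side view shows the gripper straddling the pan at about (325, 395), with the pot at (413, 383) clear of it. I'll descend and grip.

Emit:
carry_out(
  motion=[0.1, -0.16, 1.6, 0, 0, 0, 0, 0, 1.65, 0, 0, 0, 0, 0, 0, 0, 0, 0],
)

```text
clock: 3.4
tool_pos: [0.4423, -0.2789, 0.0659]
eef_rot: [0.998, -0.058, -0.001, -0.001]
contact_force: [0.2, 1.1, 0.0]
opening: 0.999
```

Emit:
carry_out(
  motion=[0, 0, 0, 0, 0, 0, 0, 0, 0, 0, 0, 0, 0, 0, 0, 0, 0, 0, 0, 0, 0, 0, 0, 0, 0, 0, 0, 0, 0, 0, 0, 0, 0, 0, 0, 0],
  hand=4,
  grip_force=40,
)

```text
clock: 4.15
tool_pos: [0.4432, -0.2795, 0.0676]
eef_rot: [0.998, -0.058, 0.0, 0.0]
contact_force: [-0.8, -0.1, 5.0]
opening: 0.676
```

```bash
python3 -c "
from h import *
go([.5565,.032,.25],-.118)"
```

```text
turn rz 0.0027 then shift cm [  7.59 -32.27 -18.24] tcp [ 0.4432 -0.2795  0.0676] yaw -0.1153 tilt [-0.0004  0.0006  0.    ] F [-0.79 -0.14  4.98] open 59.6 t 4.15
```

Emit:
carry_out(
  motion=[0, 0, -3, 0, 0, 0, 0, 0, -5, 0, 0, 0, 1.0, -4, -3, 0, 0, 0, 1.2, -5, 0, 0, 0, 0, 1.2, -5, 0, 0, 0, 0, 1.2, -5, 0, 0, 0, 0, 1.2, -5, 0, 0, 0, 0, 1.0, -4, 0, 0, 0, 0],
)

```text
clock: 5.15
tool_pos: [0.5427, -0.0063, 0.1765]
eef_rot: [0.998, -0.057, -0.001, -0.0]
contact_force: [-0.3, -0.2, -1.2]
opening: 0.676
```

Emit:
carry_out(
  motion=[0.6, -3, 0, 0, 0, 0, 0.2, -1.2, 0, 0, 0, 0, 0, 0, 0, 0, 0, 0, 0, 0, 0, 0, 0, 0],
)

```text
clock: 5.65
tool_pos: [0.5548, 0.0296, 0.1771]
eef_rot: [0.998, -0.059, -0.0, 0.001]
contact_force: [-0.1, -0.9, -2.8]
opening: 0.676
```

```bash
python3 - <<'E'
from h import *
go([.5565,.032,.175],-.118)
for c in ["top","side"]:
    s=snapshot(c); save(s,c+"2"); P,_=cloud(s); t=monitor.get_state()["tool_pos"]; zp=t[2]-.0676+.018
    m=(np.hypot(*(P[:,:2]-t[:2]).T)<.085)&(abs(P[:,2]-zp)<.006); Q=P[m]
    if len(Q)>50: print(c,len(Q),np.median(Q[:,2]),"want",zp,rectfit(Q,.11,.06,[t[0],t[1],-.115]).round(4),Q.mean(0))
E
```

```text
turn rz 0.0001 then shift cm [ 0.14 -0.26  0.21] tcp [0.5548 0.0296 0.1771] yaw -0.1179 tilt [-0.0018 -0.0009 -0.    ] F [-0.05 -0.86 -2.81] open 59.5 t 5.65
side 330 0.12772290222112528 want 0.12762345645191878 [ 0.5477  0.0146 -0.4715] [0.52117338 0.02457749 0.1275187 ]
```

View pics/side2.png

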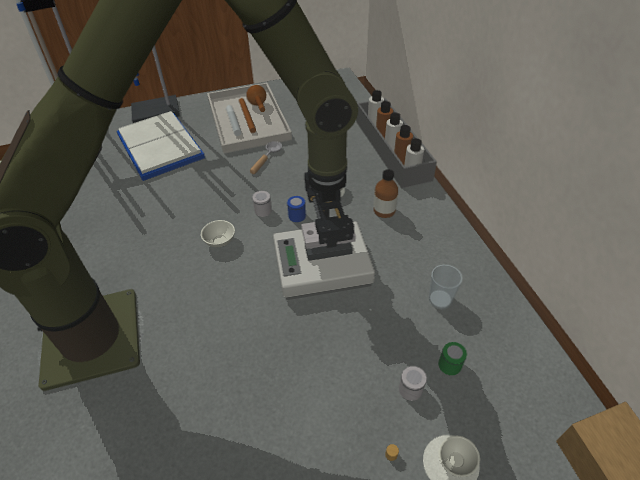

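The side view shows the pan held level above the pedestal, its near end visible at about (312, 238). I'll measure that end against the seat as the same camera saw it.

```bash
python3 - <<'E'
from h import *
s=snapshot("side"); P,_=cloud(s); st=monitor.get_state(); t=st["tool_pos"]; zp=t[2]-.0496
M=R.from_quat(st["eef_rot"]).as_matrix()
Q=P[(np.hypot(*(P[:,:2]-t[:2]).T)<.085)&(abs(P[:,2]-zp)<.005)]
L=(Q-t)@M
L=L[(L[:,0]<-.02)]
print(len(L),"x pct",np.percentile(L[:,0],[0,1,3,5,50]).round(4),"y",np.percentile(L[:,1],[0,2,5,50,95,98,100]).round(4))
r=cv2.minAreaRect((L[:,:2]*1000).astype(np.float32)); print(r)
# hole: gap in points -> show occupancy
H,_,_=np.histogram2d(L[:,0]*1000,L[:,1]*1000,bins=[np.arange(-64,-16,4),np.arange(-36,40,4)]); print(H.astype(int))
E
```

```text
280 x pct [-0.0545 -0.0543 -0.0541 -0.0536 -0.04  ] y [-0.0309 -0.0273 -0.0253  0.004   0.0322  0.0327  0.0338]
((-39.19731903076172, 1.5796012878417969), (30.689619064331055, 64.8259506225586), 0.6310237050056458)
[[0 0 0 0 0 0 0 0 0 0 0 0 0 0 0 0 0 0]
 [0 0 0 0 0 0 0 0 0 0 0 0 0 0 0 0 0 0]
 [0 0 1 1 3 1 1 4 2 0 3 0 2 2 1 2 1 3]
 [0 1 2 2 3 3 4 0 4 2 2 2 2 4 1 5 1 2]
 [0 1 1 4 2 2 1 3 2 1 2 2 2 4 2 2 2 4]
 [0 1 1 3 3 2 3 4 0 0 0 2 3 1 4 2 4 2]
 [0 0 2 2 1 3 2 5 2 0 0 0 2 3 2 5 3 1]
 [0 0 2 4 2 2 3 1 4 2 1 2 3 2 2 4 3 2]
 [0 0 4 1 3 1 2 3 2 3 3 2 2 3 2 3 2 1]
 [0 0 1 3 4 2 0 3 1 1 1 2 3 1 3 1 3 1]
 [0 0 1 0 0 0 0 0 0 0 0 1 0 0 0 0 0 0]]
```

Emit:
carry_out(
  motion=[0.11, -0.25, 0.8, 0, 0, 0, 0, 0, 0.8, 0, 0, 0, 0, 0, 0.4, 0, 0, 0, 0, 0, 0, 0, 0, 0, 0, 0, 0, 0, 0, 0],
)

```text
clock: 6.42
tool_pos: [0.557, 0.0341, 0.1573]
eef_rot: [0.998, -0.058, 0.0, 0.0]
contact_force: [0.4, -0.2, -2.6]
opening: 0.681
```

```bash
python3 -c "
from h import *
go([.5562,.032,.1426],-.118)"
```

```text
turn rz 0.0028 then shift cm [-0.05  0.22  1.47] tcp [0.557  0.0341 0.1573] yaw -0.1152 tilt [-0.0001  0.0002  0.    ] F [ 0.4  -0.23 -2.59] open 60.0 t 6.425
```

Emit:
carry_out(
  motion=[0, 0.15, 0, 0, 0, 0, 0, 0, 0.3, 0, 0, 0, 0, 0, 0.3, 0, 0, 0, 0, 0, 0, 0, 0, 0],
)

```text
clock: 6.92
tool_pos: [0.5565, 0.0327, 0.1509]
eef_rot: [0.998, -0.058, -0.0, 0.0]
contact_force: [-0.6, 0.1, -4.2]
opening: 0.678
```

```bash
python3 -c "
from h import *
for i in range(3): go([.5562,.032,.1426],-.118); snapshot('top')"
```

```text
turn rz 0.0029 then shift cm [-0.02  0.07  0.83] tcp [0.5565 0.0327 0.1509] yaw -0.1151 tilt [-0.0001 -0.0006 -0.    ] F [-0.56  0.07 -4.17] open 59.7 t 6.925
turn rz 0.0029 then shift cm [-0.03  0.07  0.84] tcp [0.5566 0.0327 0.151 ] yaw -0.1151 tilt [-0.0001 -0.0004 -0.    ] F [ 0.04  0.12 -2.56] open 59.7 t 6.975
turn rz 0.0028 then shift cm [-0.04  0.07  0.85] tcp [0.5567 0.0327 0.1511] yaw -0.1152 tilt [-0.0001 -0.0001 -0.    ] F [ 0.14 -0.7  -2.95] open 59.6 t 7.025
```

Emit:
carry_out(
  motion=[0, 0.04, 0.3, 0, 0, 0, 0, 0, 0.3, 0, 0, 0, 0, 0, 0.2, 0, 0, 0, 0, 0, 0, 0, 0, 0],
)

```text
clock: 7.58
tool_pos: [0.5565, 0.0323, 0.143]
eef_rot: [0.998, -0.058, -0.0, 0.0]
contact_force: [-0.9, 0.0, -2.4]
opening: 0.675
```

```bash
python3 -c "
from h import *
go([.5562,.032,.1426],-.118)"
```

```text
turn rz 0.0029 then shift cm [-0.03  0.03  0.04] tcp [0.5565 0.0323 0.143 ] yaw -0.1151 tilt [-0.0001 -0.0004 -0.    ] F [-0.93  0.03 -2.42] open 59.5 t 7.575
```

Nearly home with no jam. I'll press the last bit gently, then release and rise.

Emit:
carry_out(
  motion=[0, 0, 0.08, 0, 0, 0, 0, 0, 0, 0, 0, 0, 0, 0, 0, 0, 0, 0],
)

```text
clock: 7.95
tool_pos: [0.5567, 0.0323, 0.1426]
eef_rot: [0.998, -0.058, 0.0, 0.0]
contact_force: [-0.5, -0.5, 0.2]
opening: 0.677
```

Emit:
carry_out(
  motion=[0, 0, 0, 0, 0, 0, 0, 0, 0, 0, 0, 0, 0, 0, 0, 0, 0, 0, 0, 0, 0, 0, 0, 0, 0, 0, -2, 0, 0, 0, 0, 0, -5, 0, 0, 0, 0, 0, -3, 0, 0, 0, 0, -5, 0, 0, 0, 0],
  hand=8.8,
)

```text
clock: 8.95
tool_pos: [0.5642, 0.0774, 0.2454]
eef_rot: [0.998, -0.062, 0.003, 0.001]
contact_force: [0.6, 0.9, 1.0]
opening: 0.997
```

```bash
python3 - <<'E'
from h import *
go([.450,.272,.16],-.118)
E
```

```text
turn rz -0.0063 then shift cm [-13.63 -17.98   8.54] tcp [0.5642 0.0774 0.2454] yaw -0.1243 tilt [-0.002   0.0062  0.    ] F [0.61 0.89 1.02] open 87.9 t 8.95
```

Emit:
carry_out(
  motion=[-3, -4, 0, 0, 0, 0, -3.5, -4.5, 1, 0, 0, 0, -3.5, -4.5, 2.5, 0, 0, 0, -2.6, -3.5, 2.5, 0, 0, 0, -1, -1.5, 2.5, 0, 0, 0, 0, 0, 0, 0, 0, 0, 0, 0, 0, 0, 0, 0],
)

```text
clock: 9.82
tool_pos: [0.4491, 0.2752, 0.1581]
eef_rot: [0.998, -0.058, 0.001, 0.0]
contact_force: [0.4, 0.0, 0.7]
opening: 1.0
```

```bash
python3 - <<'E'
from h import *
go([.450,.272,.075],-.118)
for c in ["top","side"]:
    s=snapshot(c); save(s,c+"3"); P,_=cloud(s)
    m=(np.hypot(*(P[:,:2]-(.5565,.032)).T)<.07)&(abs(P[:,2]-.093)<.006); Q=P[m]
    if len(Q)>50: print(c,len(Q),np.median(Q[:,2]),rectfit(Q,.11,.06,[.5565,.032,-.115]).round(4),np.polyfit(Q[:,0],Q[:,2],1),np.polyfit(Q[:,1],Q[:,2],1))
E
```

```text
turn rz 0.001 then shift cm [0.12 0.31 8.31] tcp [0.4491 0.2752 0.1581] yaw -0.117 tilt [-0.0004  0.0016  0.    ] F [0.37 0.04 0.74] open 88.1 t 9.825
top 1214 0.09265633854015583 [ 0.5572  0.0325 -0.1148] [-0.00090978  0.09318143] [0.00168151 0.09261951]
side 1028 0.09321857766356828 [ 0.557   0.0295 -0.114 ] [-0.00038364  0.09317475] [0.01527464 0.09253576]
```

View pics/side3.png

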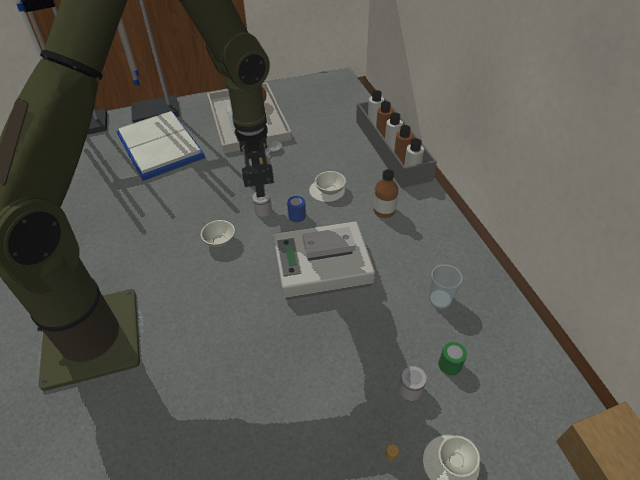

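The pan sits flat on the pedestal at (328, 245), with its top at 93 mm (home), and the gripper is above the grey pot at (262, 203).

Emit:
carry_out(
  motion=[0.1, 0.25, 2.5, 0, 0, 0, 0, 0, 3.5, 0, 0, 0, 0, 0, 2.3, 0, 0, 0, 0, 0, 0, 0, 0, 0],
)

```text
clock: 10.42
tool_pos: [0.4491, 0.2725, 0.074]
eef_rot: [0.998, -0.059, -0.0, 0.001]
contact_force: [0.5, -1.1, -0.1]
opening: 1.0
```

Emit:
carry_out(
  motion=[0, 0, 0, 0, 0, 0, 0, 0, 0, 0, 0, 0, 0, 0, 0, 0, 0, 0, 0, 0, 0, 0, 0, 0, 0, 0, 0, 0, 0, 0, 0, 0, 0, 0, 0, 0, 0, 0, 0, 0, 0, 0],
  hand=3.5,
  grip_force=28,
)

```text
clock: 11.3
tool_pos: [0.4487, 0.2736, 0.0747]
eef_rot: [0.998, -0.058, 0.0, 0.0]
contact_force: [-0.8, -1.9, 5.1]
opening: 0.521
```

```bash
python3 - <<'E'
from h import *
go([.450,.272,.125],-.118)
E
```

```text
turn rz 0.0028 then shift cm [ 0.15  0.14 -5.03] tcp [0.4487 0.2736 0.0747] yaw -0.1152 tilt [-0.0002  0.0001  0.    ] F [-0.82 -1.87  5.07] open 45.9 t 11.3
```

Gripped at about 46 mm. I'll lift and weigh it.

Emit:
carry_out(
  motion=[0, 0, -1.5, 0, 0, 0, 0, 0, -2, 0, 0, 0, 0, 0, -1.5, 0, 0, 0, 0, 0, 0, 0, 0, 0, 0, 0, 0, 0, 0, 0, 0, 0, 0, 0, 0, 0, 0, 0, 0, 0, 0, 0],
)

```text
clock: 12.18
tool_pos: [0.4485, 0.2736, 0.1239]
eef_rot: [0.998, -0.058, -0.0, 0.0]
contact_force: [0.8, -0.1, -3.3]
opening: 0.521
```

```bash
python3 - <<'E'
from h import *
F=[]
for i in range(14): snapshot("top"); F.append(monitor.get_state()["contact_force"][2])
print(np.round(F,2),np.mean(F),np.std(F))
go([.450,.272,.075],-.118)
E
```

```text
[-3.59 -4.41 -4.92 -4.28 -4.31 -4.46 -4.36 -4.25 -5.   -3.57 -4.32 -3.93
 -3.86 -4.12] -4.2411267144252704 0.40313998102575554
turn rz 0.0028 then shift cm [0.15 0.16 4.94] tcp [0.4487 0.2738 0.1244] yaw -0.1152 tilt [-0.      0.0001  0.    ] F [ 0.86 -0.66 -4.12] open 46.0 t 12.875
```

This pot reads about 4.2 N, so it is the heavier one. It goes back down, and I lift the other to satisfy the order and confirm.

Emit:
carry_out(
  motion=[0, 0, 1.8, 0, 0, 0, 0, 0, 1.8, 0, 0, 0, 0, 0, 1.0, 0, 0, 0, 0, 0, 0.35, 0, 0, 0, 0, 0, 0, 0, 0, 0, 0, 0, 0, 0, 0, 0],
)

```text
clock: 13.62
tool_pos: [0.4489, 0.2739, 0.0749]
eef_rot: [0.998, -0.058, 0.0, -0.0]
contact_force: [0.0, -0.7, -4.1]
opening: 0.521
```

Emit:
carry_out(
  motion=[0, 0, 0, 0, 0, 0, 0, 0, 0, 0, 0, 0, 0, 0, 0, 0, 0, 0, 0, 0, 0, 0, 0, 0, 0, 0, -2, 0, 0, 0, 0, 0, -5, 0, 0, 0, 0, 0, -6, 0, 0, 0, 0, 0, -3, 0, 0, 0],
  hand=8.8,
)

```text
clock: 14.62
tool_pos: [0.4494, 0.274, 0.2378]
eef_rot: [0.998, -0.058, 0.002, -0.001]
contact_force: [-0.0, 0.7, -0.4]
opening: 1.002
```

```bash
python3 - <<'E'
from h import *
go([.6085,-.3185,.16],-.118)
s=snapshot("side"); P,_=cloud(s)
m=(np.hypot(*(P[:,:2]-(.450,.272)).T)<.05)&(P[:,2]>.045)&(P[:,2]<.06); Q=P[m];print(len(Q),cv2.minEnclosingCircle((Q[:,:2]*1000).astype(np.float32)),np.median(Q[:,2]))
E
```

```text
turn rz 0.0026 then shift cm [22.77 56.97  7.78] tcp [0.4494 0.274  0.2378] yaw -0.1154 tilt [ 0.0024  0.003  -0.    ] F [-0.03  0.68 -0.41] open 88.3 t 14.625
206 ((452.8830871582031, 272.61004638671875), 27.364736557006836) 0.05236604272932019
```

Emit:
carry_out(
  motion=[1.0, 3, 0, 0, 0, 0, 2, 5, 0, 0, 0, 0, 2, 5, 0, 0, 0, 0, 2, 5, 0, 0, 0, 0, 2, 5, 0, 0, 0, 0, 2, 5, 0, 0, 0, 0, 2, 5, 0, 0, 0, 0, 2, 5, 0, 0, 0, 0],
)

```text
clock: 15.68
tool_pos: [0.5541, -0.1225, 0.2345]
eef_rot: [0.998, -0.058, -0.0, -0.0]
contact_force: [-0.4, 0.4, -0.3]
opening: 0.999
```

Emit:
carry_out(
  motion=[2, 5, 0, 0, 0, 0, 2, 5, 1, 0, 0, 0, 2, 5, 3, 0, 0, 0, 1.8, 4, 3, 0, 0, 0, 0, 0, 0.8, 0, 0, 0, 0, 0, 0, 0, 0, 0, 0, 0, 0, 0, 0, 0],
)

```text
clock: 16.55
tool_pos: [0.6104, -0.3166, 0.1578]
eef_rot: [0.998, -0.056, 0.001, -0.001]
contact_force: [-0.2, 0.4, -0.8]
opening: 1.0
```

```bash
python3 - <<'E'
from h import *
go([.6085,-.3185,.075],-.118)
E
```

```text
turn rz 0.0051 then shift cm [-0.17  0.21  8.28] tcp [ 0.6104 -0.3166  0.1578] yaw -0.1129 tilt [ 0.0011  0.0011 -0.    ] F [-0.18  0.38 -0.82] open 88.1 t 16.55
```

Emit:
carry_out(
  motion=[-0.17, 0.2, 2.5, 0, 0, 0, 0, 0, 3.5, 0, 0, 0, 0, 0, 2.3, 0, 0, 0, 0, 0, 0, 0, 0, 0],
)

```text
clock: 17.05
tool_pos: [0.6072, -0.3191, 0.0728]
eef_rot: [0.998, -0.057, -0.001, -0.001]
contact_force: [-0.6, 0.8, -0.7]
opening: 0.997
```

Emit:
carry_out(
  motion=[0, 0, 0, 0, 0, 0, 0, 0, 0, 0, 0, 0, 0, 0, 0, 0, 0, 0, 0, 0, 0, 0, 0, 0, 0, 0, 0, 0, 0, 0, 0, 0, 0, 0, 0, 0, 0, 0, 0, 0, 0, 0],
  hand=3.5,
)

```text
clock: 17.92
tool_pos: [0.608, -0.32, 0.0743]
eef_rot: [0.998, -0.057, 0.0, -0.0]
contact_force: [-1.2, 2.9, 5.7]
opening: 0.521
```

Emit:
carry_out(
  motion=[0, 0, -1.5, 0, 0, 0, 0, 0, -2, 0, 0, 0, 0, 0, -1.5, 0, 0, 0, 0, 0, 0, 0, 0, 0, 0, 0, 0, 0, 0, 0, 0, 0, 0, 0, 0, 0, 0, 0, 0, 0, 0, 0],
)

```text
clock: 18.8
tool_pos: [0.6075, -0.3203, 0.1233]
eef_rot: [0.998, -0.058, -0.0, -0.0]
contact_force: [-0.3, 0.2, -2.3]
opening: 0.528
```

```bash
python3 - <<'E'
from h import *
F=[]
for i in range(14): s=snapshot("side"); F.append(monitor.get_state()["contact_force"][2])
save(s,"side4")
print(np.round(F,2),np.mean(F),np.std(F))
go([.6085,-.3185,.075],-.118)
E
```

```text
[-2.69 -2.29 -2.26 -2.1  -0.66 -0.73 -1.67 -2.3  -1.35 -1.92 -1.34 -2.25
 -1.58 -1.68] -1.7728698622316035 0.5813748895775983
turn rz 0.0028 then shift cm [ 0.05 -0.2   4.9 ] tcp [ 0.6078 -0.3205  0.124 ] yaw -0.1152 tilt [-0.0001  0.0001  0.    ] F [ 0.55 -0.35 -1.68] open 45.9 t 19.5
```

View pics/side4.png

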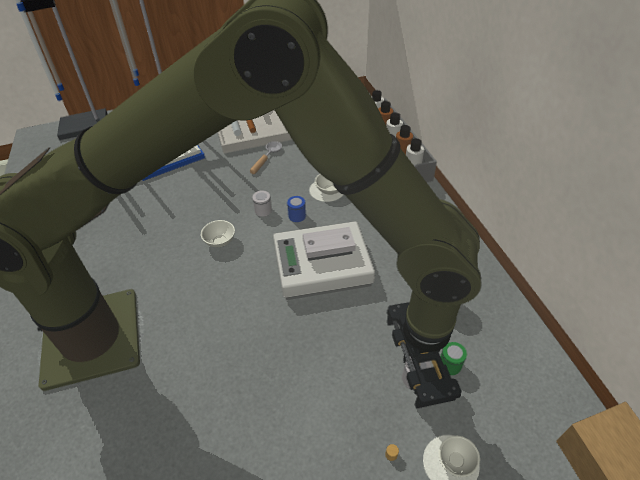

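This pot reads about 1.8 N, so it is the lighter one. In the view it is in the gripper at (425, 370), while the heavier one stands upright at (262, 203) and the pan is seated at (328, 243). I'll put it down and go back for the heavier one.

Emit:
carry_out(
  motion=[0, 0, 1.8, 0, 0, 0, 0, 0, 1.8, 0, 0, 0, 0, 0, 1.0, 0, 0, 0, 0, 0, 0.35, 0, 0, 0, 0, 0, 0, 0, 0, 0, 0, 0, 0, 0, 0, 0],
)

```text
clock: 20.25
tool_pos: [0.6075, -0.3203, 0.0743]
eef_rot: [0.998, -0.058, -0.0, -0.0]
contact_force: [-0.8, 1.1, 1.1]
opening: 0.524
```

Emit:
carry_out(
  motion=[0, 0, 0, 0, 0, 0, 0, 0, 0, 0, 0, 0, 0, 0, 0, 0, 0, 0, 0, 0, 0, 0, 0, 0, 0, 0, -2, 0, 0, 0, 0, 0, -5, 0, 0, 0, 0, 0, -6, 0, 0, 0, 0, 0, -3, 0, 0, 0],
  hand=8.8,
)

```text
clock: 21.25
tool_pos: [0.6091, -0.3214, 0.2399]
eef_rot: [0.998, -0.058, 0.003, 0.001]
contact_force: [0.6, -0.4, -0.7]
opening: 1.002
```

Emit:
carry_out(
  motion=[-1.0, -3, 0, 0, 0, 0, -2, -5, 0, 0, 0, 0, -2, -5, 0, 0, 0, 0, -2, -5, 0, 0, 0, 0, -2, -5, 0, 0, 0, 0, -2, -5, 0, 0, 0, 0, -2, -5, 0, 0, 0, 0, -2, -5, 0, 0, 0, 0],
)

```text
clock: 22.25
tool_pos: [0.5024, 0.076, 0.2359]
eef_rot: [0.998, -0.058, 0.001, -0.001]
contact_force: [0.9, 0.1, -0.6]
opening: 1.005
```

Emit:
carry_out(
  motion=[-2, -5, 0, 0, 0, 0, -2, -5, 1, 0, 0, 0, -2, -5, 3, 0, 0, 0, -1.8, -4, 3, 0, 0, 0, 0, 0, 0.5, 0, 0, 0, 0, 0, 0, 0, 0, 0, 0, 0, 0, 0, 0, 0],
)

```text
clock: 23.12
tool_pos: [0.4481, 0.2705, 0.1606]
eef_rot: [0.998, -0.059, 0.001, -0.0]
contact_force: [-0.2, -0.3, 0.3]
opening: 0.997
```

```bash
python3 - <<'E'
from h import *
go([.449,.2735,.075],-.118)
s=snapshot("side"); P,_=cloud(s)
m=(np.hypot(*(P[:,:2]-(.608,-.320)).T)<.05)&(P[:,2]>.045)&(P[:,2]<.06); Q=P[m];print(len(Q),cv2.minEnclosingCircle((Q[:,:2]*1000).astype(np.float32)),np.median(Q[:,2]))
E
```

```text
turn rz -0.0002 then shift cm [ 0.05 -0.31  8.56] tcp [0.4481 0.2705 0.1606] yaw -0.1182 tilt [ 0.0003  0.0021 -0.    ] F [-0.23 -0.28  0.26] open 87.8 t 23.125
469 ((606.7667236328125, -321.943603515625), 24.034103393554688) 0.05238719739130659
```

Emit:
carry_out(
  motion=[0.05, -0.3, 2.5, 0, 0, 0, 0, 0, 3.5, 0, 0, 0, 0, 0, 2.5, 0, 0, 0, 0, 0, 0, 0, 0, 0],
)

```text
clock: 23.68
tool_pos: [0.4476, 0.2736, 0.0738]
eef_rot: [0.998, -0.058, -0.001, 0.001]
contact_force: [-0.5, 0.1, 0.5]
opening: 0.998
```

Emit:
carry_out(
  motion=[0, 0, 0, 0, 0, 0, 0, 0, 0, 0, 0, 0, 0, 0, 0, 0, 0, 0, 0, 0, 0, 0, 0, 0, 0, 0, 0, 0, 0, 0, 0, 0, 0, 0, 0, 0, 0, 0, 0, 0, 0, 0],
  hand=3.5,
)

```text
clock: 24.55
tool_pos: [0.4476, 0.2746, 0.0747]
eef_rot: [0.998, -0.058, 0.0, 0.0]
contact_force: [-0.9, -0.8, 5.5]
opening: 0.523
```

Emit:
carry_out(
  motion=[0, 0, -1.5, 0, 0, 0, 0, 0, -3, 0, 0, 0, 0, 0, -4, 0, 0, 0, 0, 0, -4, 0, 0, 0, 0, 0, -2, 0, 0, 0, 0, 0, 0, 0, 0, 0, 0, 0, 0, 0, 0, 0],
)

```text
clock: 25.42
tool_pos: [0.4469, 0.2748, 0.2187]
eef_rot: [0.998, -0.057, -0.001, 0.0]
contact_force: [-0.4, 0.5, -4.4]
opening: 0.527
```

```bash
python3 - <<'E'
from h import *
go([.5565,.032,.205],-.118)
E
```

```text
turn rz 0.0032 then shift cm [13.75 22.82  1.37] tcp [0.4469 0.2748 0.2187] yaw -0.1148 tilt [-0.001  -0.0015 -0.    ] F [-0.39  0.51 -4.36] open 46.4 t 25.425
```

Emit:
carry_out(
  motion=[1, 1.5, 0, 0, 0, 0, 2, 3.5, 0, 0, 0, 0, 2.5, 4, 0, 0, 0, 0, 2.5, 4, 0, 0, 0, 0, 2.5, 4, 0, 0, 0, 0, 2, 3.5, 0, 0, 0, 0, 1.0, 1.8, 0.7, 0, 0, 0, 0.25, 0.5, 0.7, 0, 0, 0],
)

```text
clock: 26.42
tool_pos: [0.558, 0.0291, 0.2044]
eef_rot: [0.998, -0.06, -0.0, 0.001]
contact_force: [0.2, 0.8, -4.2]
opening: 0.52
```

Emit:
carry_out(
  motion=[0, 0, 0, 0, 0, 0, 0, 0, 0, 0, 0, 0, 0, 0, 0, 0, 0, 0, 0, 0, 0, 0, 0, 0, 0, 0, 0, 0, 0, 0, 0, 0, 0, 0, 0, 0],
)

```text
clock: 27.18
tool_pos: [0.558, 0.0327, 0.2055]
eef_rot: [0.998, -0.058, 0.0, 0.0]
contact_force: [0.1, -0.2, -3.5]
opening: 0.526
```

```bash
python3 - <<'E'
from h import *
go([.5565,.032,.205],-.118)
s=snapshot("side"); save(s,"side5")
P,_=cloud(s)
for n,c,lo,hi in [("light",(.608,-.320),.045,.06),("pan",(.5565,.032),.085,.1)]:
    Q=P[(np.hypot(*(P[:,:2]-c).T)<.07)&(P[:,2]>lo)&(P[:,2]<hi)]; print(n,len(Q),np.median(Q,0).round(4))
E
```

```text
turn rz 0.0029 then shift cm [-0.14  0.09  0.05] tcp [0.558  0.0327 0.2055] yaw -0.1151 tilt [-0.0001  0.0002  0.    ] F [ 0.11 -0.16 -3.53] open 46.4 t 27.175
light 466 [ 0.6062 -0.324   0.0522]
pan 968 [0.5513 0.0232 0.0931]
```

View pics/side5.png

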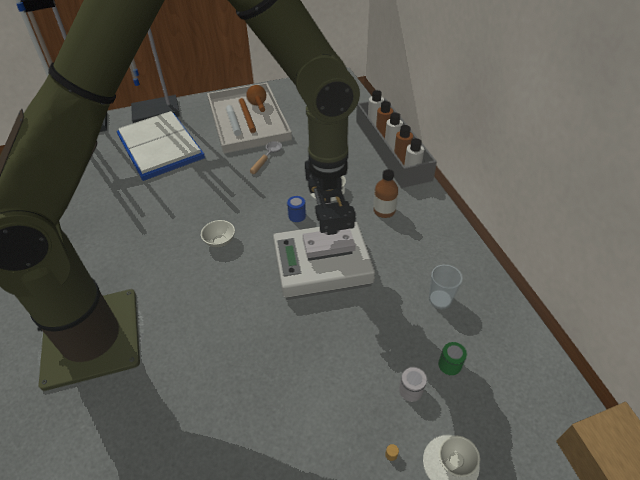

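The heavier pot is held in the gripper over the pan at (333, 225), the lighter one stands upright at (413, 383), and the bystanders look unmoved. I'm handing the job in.

```bash
python3 -c "
from h import *
print(workorder.finish_job())
go([.5565,.032,.205],-.118)"
```

```text
the job is handed in; nothing more can be done
None
the job is handed in; nothing more can be done
```

The job is handed in at about 27 s of the 72 s allowed. The hand-in gives no verdict, so what follows is my own last checks.

- **Pan:** it went onto the pegs without jamming and I released it. Both cameras then showed it flat with its top at 93 mm, which is fully home. Its angle matched the seat to within about 0.01 rad, and each camera put its centre within about 1.2 mm of where that camera had seen the seat.
- **Weighing:** one pot read about 4.2 N and the other about 1.8 N. I lifted the heavier one first, then the lighter one, then the heavier one again, so the required order was met.
- **Lighter pot:** it stands upright and released on the bench where it started, with its top at 52 mm.
- **Heavier pot:** it is held upright and still within about 2 mm of the pan's centre, with its foot about 37 mm above the pan by the tool position. The grip opening was steady at about 46 mm, and the force was 3.5–4.4 N within sensor noise.

**Disagreements:** the two cameras differed by up to about 3 mm, mainly in y. I aimed between them and compared the pan with the seat within one camera. The final force reading of 3.5 N is a single noisy sample, below the earlier 4.2 N average. No check failed, and the bystanders looked unmoved in the last picture, apart from dish1, which the arm mostly hid.

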